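# Make up two microscopy kits on divided trays

## Task

Make up the two microscopy kits from the stock on the bench, one thing to a compartment, each resting upright (the slide box lying flat, lid up) on the compartment's floor and set down rather than dropped. The blood-smear kit goes on the tray with three compartments: the slide box in the long compartment, the amber oil bottle and the long slim microscope objective in the two small ones, either way round; the pond-water kit goes on the tray with two compartments: the capped specimen jar in the wider one and the short wide-fronted objective in the narrower. Leave the eyepiece, the white stain bottle and the petri dish where they stand.

Things in the scene. Friction and masses are not known exactly. Their poses are not given: they have to be found in the camera images.
- oil_bottle_center (a point): Immersion-oil dropper bottle of amber glass with a paper band and a black dropper cap, standing upright: body 27 mm diameter up to 44 mm, narrower cap (19 mm) above, 72 mm high overall, about 40 g. Given point: its centre, half-way up; own z axis up.
- long_objective_center (a point): The longer of two bright metal microscope objectives, standing on its threaded end with the front lens up: body 26 mm diameter from 5 to 31 mm above its foot, then tapering to a 10 mm tip, 50 mm high; foot 20 mm diameter. About 110 g. Given point: its centre, half-way up; own z axis up.
- short_objective_center (a point): The shorter metal objective, with a wide flat front, standing on its threaded end: body 34 mm diameter from 5 to 27 mm above its foot, front 31 mm diameter, 36 mm high; foot 20 mm diameter. About 110 g. Given point: its centre, half-way up; own z axis up.
- slide_box_center (a point): Closed blue plastic box of microscope slides with a paper panel on its lid, lying flat: 50 mm along its own x, 86 mm along its own y, 34 mm high, about 120 g. Given point: its centre, half-way up; own z axis up.
- specimen_jar_center (a point): Clear specimen jar with greenish contents and a wide white screw cap: jar 47 to 49 mm diameter, cap 52 mm diameter from 44 mm up to the top at 60 mm. About 80 g. Given point: its centre, half-way up; own z axis up.
- tray_three: Square metal tray with grey floor, three compartments, fixed, 152 (x) by 146 mm (y); origin: centre of its underside. Floor 4 mm thick; walls and ribs rise 8 mm above the floor: keep fingertips more than 8 mm above a thing's foot to clear them. Long compartment, 76 (x) by 136 mm (y), centred at x +33, y 0 mm; two small ones, 62 (x) by 66 mm (y), centred at x -40, y +35 and -35 mm.
- tray_two: Oblong metal tray with grey floor, two compartments, fixed, 90 (x) by 150 mm (y); origin: centre of its underside. Floor 4 mm thick; walls and rib rise 8 mm above the floor. Wider compartment, 80 (x) by 78 mm (y), centred at x 0, y +31 mm; narrower one, 80 (x) by 58 mm (y), centred at x 0, y -41 mm.
- eyepiece_center (a point): Microscope eyepiece, not wanted in either kit: black eye end (37 mm diameter) down, thin metal barrel (23 mm) up, 48 mm high. Given point: its centre, half-way up; own z axis up.
- stain_bottle_center (a point): Stain bottle, not wanted: white plastic, 40 mm diameter, black cap 24 mm diameter, 74 mm high. Given point: its centre, half-way up; own z axis up.
- petri_dish_center (a point): Closed petri dish with reddish medium, not wanted: 60 mm diameter, 14 mm high. Given point: its centre, half-way up; own z axis up.
Not all that is in view belongs to the job. What is shaped like the part that bears oil_bottle_center but red is not meant.

How it is judged:
At the end, for the whole second after the job is handed in: All five things stand in their compartments as the goal says: wholly inside (centre within the slack of the walls plus 2 mm), on the floor within 3 mm, upright within 0.12 rad, released and at rest (x of slide_box_center in the frame of tray_three between 0.017 and 0.049 m and y of slide_box_center in the frame of tray_three between -0.027 and 0.027 m and z of slide_box_center in the frame of tray_three between 0.018 and 0.024 m and (((x of oil_bottle_center in the frame of tray_three between -0.06 and -0.02 m and y of oil_bottle_center in the frame of tray_three between 0.013 and 0.057 m and z of oil_bottle_center in the frame of tray_three between 0.037 and 0.043 m) and (x of long_objective_center in the frame of tray_three between -0.06 and -0.02 m and y of long_objective_center in the frame of tray_three between -0.057 and -0.013 m and z of long_objective_center in the frame of tray_three between 0.026 and 0.032 m)) or ((x of oil_bottle_center in the frame of tray_three between -0.06 and -0.02 m and y of oil_bottle_center in the frame of tray_three between -0.057 and -0.013 m and z of oil_bottle_center in the frame of tray_three between 0.037 and 0.043 m) and (x of long_objective_center in the frame of tray_three between -0.06 and -0.02 m and y of long_objective_center in the frame of tray_three between 0.013 and 0.057 m and z of long_objective_center in the frame of tray_three between 0.026 and 0.032 m))) and x of specimen_jar_center in the frame of tray_two between -0.017 and 0.017 m and y of specimen_jar_center in the frame of tray_two between 0.015 and 0.047 m and z of specimen_jar_center in the frame of tray_two between 0.031 and 0.037 m and x of short_objective_center in the frame of tray_two between -0.025 and 0.025 m and y of short_objective_center in the frame of tray_two between -0.055 and -0.027 m and z of short_objective_center in the frame of tray_two between 0.019 and 0.025 m and angle between each of oil_bottle_center, long_objective_center, slide_box_center, specimen_jar_center, short_objective_center's own z axis and vertical below 0.12 rad and linear speed of each of oil_bottle, long_objective, slide_box, specimen_jar, short_objective below 0.02 m/s); the robot touches nothing.
It fails at once if the eyepiece, stain bottle or petri dish moved by more than 25 mm (distance of any of eyepiece_center, stain_bottle_center, petri_dish_center from where it was at the start of the episode above 0.025 m).
It fails at once if a thing was dropped: falling free of the fingers faster than 0.7 m/s ((linear speed of oil_bottle above 0.7 m/s and contact force between the fingers and oil_bottle below 0.01 N) or (linear speed of long_objective above 0.7 m/s and contact force between the fingers and long_objective below 0.01 N) or (linear speed of slide_box above 0.7 m/s and contact force between the fingers and slide_box below 0.01 N) or (linear speed of specimen_jar above 0.7 m/s and contact force between the fingers and specimen_jar below 0.01 N) or (linear speed of short_objective above 0.7 m/s and contact force between the fingers and short_objective below 0.01 N)).
It also fails if it takes over 128 s, if anything falls off the work surface, if the arm or the gripper's body presses on something with over 40 N, if the wrist force passes 120 N, or if a joint passes its speed limit or range.

## Robot

A 7-joint arm with a two-finger parallel gripper is mounted at the origin on the work surface. World frame = base frame: x ahead of the robot, y to its left, z up, the work surface at z = 0. Lengths are in m, angles in rad, forces in N, time in s.
With the tool pointing down it reaches from about 0.4 to 0.9 m from the base axis. Payload 5.5 kg.
Tool frame: the origin (TCP) lies on the centre line of the jaws, within the pads' length; the fingertips stand 14 mm ahead of it and the grasp point (between the pads) lies 5 mm behind it; z points along the fingers, y is the direction in which the jaws open and shut (so a half turn about z gives the same grasp; the last joint's range is limited). The gripper opens to 85 mm and grips with 20 to 120 N. Pads are 22 mm wide; open, the fingers measure 114 mm over their backs; the gripper's body (76 mm by 85 mm) begins 54 mm behind the grasp point. The pads swing forward as they close: fully open they stand 13 mm farther back than shut.
Start: joints at [1.432, 0.501, -0.427, 1.55, 0.221, 1.138, -0.21], TCP at [0.254, -0.598, 0.245] pointing down, gripper open.
Joint ranges: [-2.88, 2.88], [-0.31, 2.03], [-1.54, 1.56], [0.2, 2.42], [-1.41, 4.55], [0.19, 2.02], [-2.57, 2.57]. Speed limits (rad/s): [2.57, 2.57, 3.14, 3.14, 3.14, 3.14, 3.14].

## Interface

Orientations are given as [roll, pitch, yaw] about the fixed x, y, z axes, in that order (R = Rz(yaw) Ry(pitch) Rx(roll)).
In Python, from rig import bot, imaging, models gives the robot as it stands.
- The arm moves only by the tool send_rows, never from a script. Its argument "steps" is a list of rows, each a list of 6 numbers: the shift along the world's x, y, z in mm, then the turn, a rotation vector about the world's x, y, z in degrees. A call has 1 to 20 rows; each row shifts and turns the pose as measured when the row begins; what a row does not reach is not made up. A row lasts 1/10 s, in which the tool goes at most 50 mm and 8.59 degrees, less where a joint would pass 70% of its speed; a pose out of reach is approached as far as the arm can. A call with a gripper value outside its range is refused whole. "claw" is the opening, from 0 (shut) to 1 (fully open), set as the call begins (left out, the last holds). The fingers move at their own pace and stop on an object; "force" is the grip in N (left out, the last holds). Time passes only in rows, so rows that do not move let the fingers close. It gives the time, the measured TCP pose, the force and the opening at its end, in the units of the state.
- bot.get_state(): the state, without advancing time (a new reading comes with each control period).
- imaging.capture(name): name is "side" or "top" or "wrist"; returns (picture, depth): 420x560x3 uint8, blue, green, red; 420x560 float32, m along the optical axis (not along the pixel's ray), 0 where there is no reading.
- imaging.camera_model(name): a dict with "intrinsics" (3x3 intrinsics, pixels), "R" (3x3) and "t" (3): a world point X has camera coordinates R X + t; the wrist camera has in their place "tool_from_camera" (4x4, takes a point from camera to tool coordinates, whose origin is the TCP and whose axes are the flange's). Camera axes: x right, y down, z forward; pixel columns grow to the right and rows downward; lengths in m; the calibration is good to about 2 mm. A picture is of the moment at which its call begins: read the wrist's pose just before it. camera_model takes no time and is no camera call.
- bot.job_done(): hands the job in, once; it reports no verdict.
Trained networks look in the newest picture that a camera, given by its name, has taken for a name from the list of things; names that differ only in an ending like _2 or _b are one class to them, and where a whole thing is asked for, a point or a joint stands for the part that bears it (a point fixed in the world has none). Each returns a list of dicts, best first, with "confidence" (0 to 1); they miss things now and then, are a little off and sometimes report something else, mostly with a low value. They report only what shows in the picture. A call takes as long as a camera call. They do not tell look-alikes from the thing itself.
- models.regions_of(camera, target): "pixels" (420x560 bool, what is visible of it) and "extent" ([left, top, width, height] in pixels, round what is visible of it).
The state is a dict: "time": time; "joint_positions": joint angles; "joint_vel": joint speeds; "joint_efforts": joint torques, N m; "position": TCP position; "orientation": TCP orientation; "force": force on the tool from outside, world axes, zero at the start; "ft_torque": the same for the moment, N m; "width": opening from 0.0 (shut) to 1.0 (fully open).
Only numpy, scipy, OpenCV 4.12 (cv2) and the standard library are available. Lean on these libraries where they do the work, as an engineer would, in place of code of your own. Each camera call takes 0.05 s, during which the arm holds its last target.

## Working session

There is one attempt and no reset: what is moved stays moved. The work goes in short steps, Python scripts to look and compute and a tool call to move; the robot and the scene stay as the last step left them, time stands still between calls to the robot, and variables do not carry over. Pictures are saved under pics/ and viewed, and the job is handed in when it is done.

Besides the shell and the picture viewer there is one more tool, called after ">>>" by a JSON object that holds its "name" and its "arguments", one argument or row to a line. send_rows: Moves the arm, as the interface text tells. Its arguments: {"type":"object","properties":{"steps":{"type":"array","items":{"type":"array","items":{"type":"number"}}},"claw":{"type":"number"},"force":{"type":"number"}},"required":["steps"]}

```bash
mkdir -p pics; ls; python3 - <<'E'
from rig import bot, imaging, models
import cv2
print(bot.get_state())
for n in ("top","side"):
    p,d=imaging.capture(n); cv2.imwrite(f"pics/{n}0.png",p)
    m=imaging.camera_model(n); print(n,m)
print(imaging.camera_model("wrist"))
E
```

```text
pics
{'time': 0.0, 'joint_positions': array([ 1.43219647,  0.50188181, -0.42679694,  1.55145528,  0.22077018,
        1.13830973, -0.21029839]), 'joint_vel': array([-0.00029019,  0.00027309, -0.00112026, -0.00073644,  0.00088575,
        0.00245904,  0.0019438 ]), 'joint_efforts': array([-1.41937885e-04, -5.69525206e+01, -5.81619143e+00, -2.80947608e+01,
        1.06634747e-02,  1.19994584e-02, -3.13226121e-05]), 'position': array([ 0.25390414, -0.59762145,  0.24423634]), 'orientation': array([-3.13959311e+00, -1.01442479e-04,  4.01849791e-01]), 'force': array([-1.04708871, -0.43699526, -0.50982   ]), 'ft_torque': array([ 0.02527346, -0.02759347, -0.02846946]), 'width': 0.9990955831035652}
top {'intrinsics': array([[401.69455836,   0.        , 282.55675525],
       [  0.        , 401.69455836, 205.58103   ],
       [  0.        ,   0.        ,   1.        ]]), 'R': array([[ 0.02269387, -0.9995316 ,  0.02053228],
       [-0.99708385, -0.02412553, -0.07240003],
       [ 0.07286147, -0.01882936, -0.99716431]]), 't': array([-0.01698695,  0.54252505,  0.8260791 ])}
side {'intrinsics': arr
[... 187 characters left out ...]
16, -0.01078062],
       [-0.44423653, -0.42657678, -0.78783638],
       [ 0.55605409,  0.55821701, -0.61579024]]), 't': array([-0.39026489,  0.3156335 ,  0.68061057])}
{'intrinsics': array([[375.64039904,   0.        , 278.49008208],
       [  0.        , 375.64039904, 207.20363493],
       [  0.        ,   0.        ,   1.        ]]), 'tool_from_camera': array([[ 6.47834111e-04, -9.49523586e-01, -3.13694980e-01,
         8.08422857e-02],
       [ 9.99999708e-01,  4.88221632e-04,  5.87373020e-04,
        -1.06888151e-03],
       [-4.04571861e-04, -3.13695269e-01,  9.49523625e-01,
        -1.30361257e-01],
       [ 0.00000000e+00,  0.00000000e+00,  0.00000000e+00,
         1.00000000e+00]])}
```

View pics/top0.png

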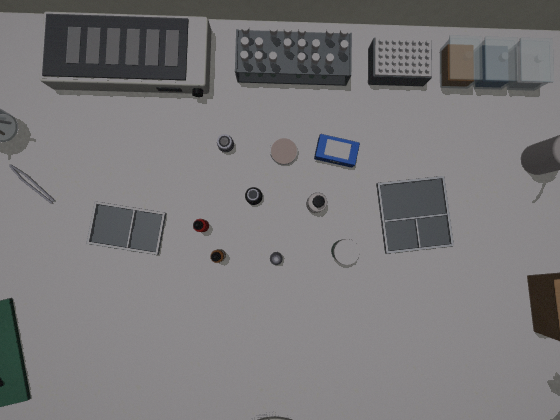

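View pics/side0.png

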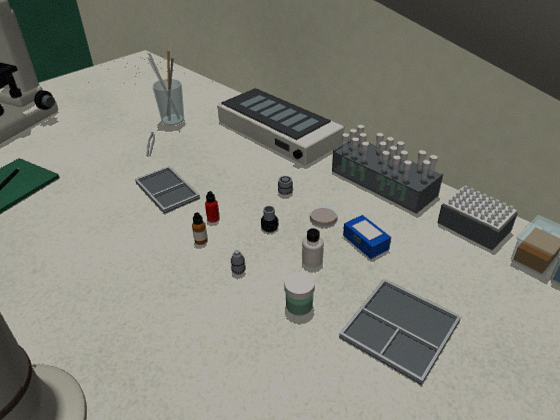

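```bash
cat > h.py <<'E'
import numpy as np, cv2
from rig import bot, imaging, models
from scipy.spatial.transform import Rotation as Rn
def cloud(n, d, st=None):
    m=imaging.camera_model(n); K=m["intrinsics"]
    v,u=np.mgrid[0:420,0:560]
    P=np.stack([(u-K[0,2])/K[0,0]*d,(v-K[1,2])/K[1,1]*d,d],-1)
    if n=="wrist":
        T=m["tool_from_camera"]; P=P@T[:3,:3].T+T[:3,3]
        R=Rn.from_euler('xyz',st["orientation"]).as_matrix()
        return P@R.T+st["position"]
    return (P-m["t"])@m["R"]
E
cat > s.py <<'E'
from h import *
p,d=imaging.capture("top"); W=cloud("top",d)
names=["oil_bottle_center","long_objective_center","short_objective_center","slide_box_center","specimen_jar_center","eyepiece_center","stain_bottle_center","petri_dish_center","tray_three","tray_two"]
for n in names:
    for r in models.regions_of("top",n)[:3]:
        k=r["pixels"]&(d>0); q=W[k]; 
        zt=np.percentile(q[:,2],97); top=q[q[:,2]>zt-0.006]
        rect=cv2.minAreaRect(q[:,:2].astype(np.float32)*1000)
        print(n,round(float(r["confidence"]),2),r["extent"],k.sum(),"z",np.percentile(q[:,2],[3,50,97]).round(4),"mid top",((top[:,:2].min(0)+top[:,:2].max(0))/2).round(4),"rect",np.round(rect[0],1),np.round(rect[1],1),round(rect[2],1))
np.save("top.npy",W)
E
python3 s.py
```

```text
oil_bottle_center 0.71 [190.7, 219.5, 20.9, 13.0] 179 z [0.0035 0.0473 0.072 ] mid top [0.4978 0.165 ] rect [497.4 168.7] [24.8 34.7] 2.2
oil_bottle_center 0.68 [208.9, 248.6, 17.3, 16.3] 168 z [0.0039 0.0485 0.0722] mid top [0.4361 0.1275] rect [436.1 126.3] [25.4 25.1] 49.5
long_objective_center 0.44 [268.3, 249.8, 16.9, 16.3] 130 z [0.027  0.0384 0.0513] mid top [0.4333 0.0081] rect [433.5   7.1] [24.6 24.8] 3.9
short_objective_center 0.74 [216.3, 134.0, 18.5, 20.6] 223 z [0.0139 0.0356 0.0388] mid top [0.6736 0.1212] rect [672.5 120.4] [30.8 32. ] 66.4
slide_box_center 0.87 [313.6, 132.2, 44.5, 37.3] 1118 z [0.0018 0.0331 0.0362] mid top [ 0.6639 -0.1159] rect [ 667.4 -119.1] [93.2 61.3] 78.7
specimen_jar_center 0.97 [333.0, 239.6, 29.9, 23.6] 600 z [0.0008 0.0595 0.0623] mid top [ 0.4511 -0.1333] rect [ 447.4 -136.4] [60.7 53.7] 30.1
eyepiece_center 0.73 [331.4, 237.0, 31.5, 25.9] 554 z [0.0134 0.0596 0.0623] mid top [ 0.4521 -0.1331] rect [ 452.4 -132.7] [49.4 48.9] 70.5
eyepiece_center 0.61 [245.2, 185.3, 16.7, 18.9] 243 z [0.0156 0.0272 0.05  ] mid top [0.5629 0.0581] rect [562.1  58. ] [35.1 34.3] 46.3
stain_bottle_center 0.9 [307.9, 193.7, 19.5, 20.2] 310 z [0.0309 0.0543 0.0757] mid top [ 0.5506 -0.0741] rect [549.1 -73.8] [37.2 38.4] 27.9
petri_dish_center 0.92 [270.4, 136.3, 25.9, 26.5] 593 z [0.0096 0.0135 0.0164] mid top [ 0.6628 -0.0047] rect [662.4  -5.1] [57.6 56.5] 1.5
tray_three 0.6 [379.2, 175.8, 70.4, 76.5] 4795 z [0.0007 0.0039 0.0126] mid top [ 0.5329 -0.2867] rect [ 533.9 -291.8] [153.7 154.9] 7.2
tray_three 0.23 [306.7, 194.6, 22.3, 18.2] 337 z [-0.0001  0.0536  0.0756] mid top [ 0.5506 -0.0741] rect [551.7 -78.1] [41.2 47.7] 47.1
tray_two 0.58 [87.4, 199.4, 80.9, 57.3] 3173 z [0.0013 0.0048 0.0136] mid top [0.4884 0.3234] rect [489.8 327.2] [157.6  93.4] 82.0
```

```bash
cat > t.py <<'E'
from h import *
from scipy.optimize import minimize
p,d=imaging.capture("top"); W=cloud("top",d)
# upscaled crops
a=cv2.resize(p[165:265,365:465],None,fx=4,fy=4,interpolation=cv2.INTER_CUBIC); b=cv2.resize(p[180:280,80:180],None,fx=4,fy=4,interpolation=cv2.INTER_CUBIC)
cv2.imwrite("pics/trays.png",cv2.convertScaleAbs(np.hstack([a,b]),alpha=1.6))
# intensity-based wall template fit: walls bright metal vs grey floor
g=cv2.cvtColor(p,cv2.COLOR_BGR2GRAY).astype(float)
m=imaging.camera_model("top")
def samp(P):
    c=P@m["R"].T+m["t"]; uv=c@m["intrinsics"].T; uv=uv[:,:2]/uv[:,2:]
    return cv2.remap(g.astype(np.float32),uv[:,0].astype(np.float32)[None],uv[:,1].astype(np.float32)[None],cv2.INTER_LINEAR)[0]
def grid(cx,cy,w,h,z):
    X,Y=np.meshgrid(np.linspace(cx-w/2,cx+w/2,30),np.linspace(cy-h/2,cy+h/2,30)); return np.c_[X.ravel(),Y.ravel(),np.full(X.size,z)]
def lines(L,z,n=60):
    return np.vstack([np.c_[np.linspace(x0,x1,n),np.linspace(y0,y1,n),np.full(n,z)] for x0,y0,x1,y1 in L])
def rect(x,y): return [(-x,-y,-x,y),(x,-y,x,y),(-x,-y,x,-y),(-x,y,x,y)]
T3=lines(rect(73.5,70.5)+[(-7,-70,-7,70),(-70,0,-9,0)],12)/1000
F3=np.vstack([grid(33,0,62,122,4),grid(-40,35,48,52,4),grid(-40,-35,48,52,4)])/1000
T2=lines(rect(42.5,72.5)+[(-40,-10,40,-10)],12)/1000
F2=np.vstack([grid(0,31,66,64,4),grid(0,-41,66,44,4)])/1000
def fit(T,F,x0):
    def tr(P,x):
        c,s=np.cos(x[2]),np.sin(x[2]); return np.c_[P[:,0]*c-P[:,1]*s+x[0],P[:,0]*s+P[:,1]*c+x[1],P[:,2]]
    f=lambda x:-samp(tr(T,x)).mean()+samp(tr(F,x)).mean()
    r=minimize(f,x0,method="Nelder-Mead",options=dict(initial_simplex=np.array([x0]+[np.array(x0)+e for e in np.diag([.008,.008,.06])]),xatol=1e-5,fatol=1e-4))
    return r.x,r.fun
print("three",[fit(T3,F3,[.533,-.288,a]) for a in (.12,.12+np.pi)])
print("two",[fit(T2,F2,[.489,.325,a]) for a in (-.14,-.14+np.pi)])
E
python3 t.py
```

```text
three [(array([ 0.53235709, -0.2881062 ,  0.13266569]), np.float64(-50.64549255371094)), (array([ 0.53235375, -0.28805004,  3.27480303]), np.float64(-34.26914978027344))]
two [(array([ 0.48904353,  0.32458099, -0.13579733]), np.float64(-49.2269287109375)), (array([0.48903983, 0.32456942, 3.00380014]), np.float64(-40.8360595703125))]
```

View pics/trays.png

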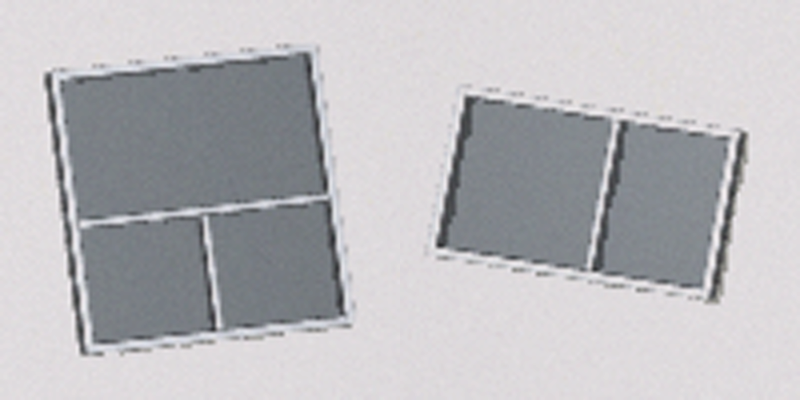

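```bash
python3 - <<'E'
from h import *
W=np.load("top.npy")
def box(W,tag):
    q=W.reshape(-1,3); k=(q[:,2]>.028)&(q[:,2]<.04)&(abs(q[:,0]-.665)<.06)&(abs(q[:,1]+.117)<.06); q=q[k]
    r=cv2.minAreaRect(q[:,:2].astype(np.float32)*1000); print(tag,k.sum(),r)
def rnd(W,c,z0,z1,r=.03):
    q=W.reshape(-1,3); k=(q[:,2]>z0)&(q[:,2]<z1)&(np.hypot(q[:,0]-c[0],q[:,1]-c[1])<r); q=q[k]
    return ((q.min(0)+q.max(0))/2*1000).round(1), ((q.max(0)-q.min(0))*1000).round(1), k.sum()
p,d=imaging.capture("side"); S=cloud("side",d)
for W,t in((W,"top"),(S,"side")):
    box(W,t)
    for n,c,z0,z1 in (("oilcap",(.436,.127),.05,.08),("oilbody",(.436,.127),.02,.043),("long",(.433,.007),.01,.03),("longtip",(.433,.007),.044,.06),("short",(.6735,.121),.01,.04),("jar",(.451,-.133),.05,.07)): print(t,n,*rnd(W,c,z0,z1))
E
```

```text
top 975 ((663.5638427734375, -115.80077362060547), (85.66598510742188, 52.596065521240234), 78.68942260742188)
top oilcap [435.7 127.4  62.2] [17.7 17.9 23.6] 79
top oilbody [437.2 123.7  31.6] [24.5 18.7 21.8] 32
top long [433.2   7.   20.9] [24.8 24.9 17.9] 11
top longtip [433.3   7.1  48.7] [14.1 12.3  9.3] 46
top short [672.7 120.7  25. ] [32.  32.1 29.9] 234
top jar [ 451.1 -133.1   56.8] [49.9 51.6 13.1] 538
side 796 ((663.8975830078125, -119.34190368652344), (88.29082489013672, 53.25352096557617), 79.77613830566406)
side oilcap [436.9 123.3  61.9] [19.1 16.8 23.6] 97
side oilbody [436.2 121.2  31.6] [26.4 22.6 22.8] 131
side long [431.8   3.   20.1] [22.8 24.7 19.8] 116
side longtip [433.8   4.7  48.2] [15.1 13.   8.4] 45
side short [673.9 117.6  24.2] [33.8 34.2 28.5] 225
side jar [ 451.3 -136.7   56.2] [53.  51.4 12.2] 651
```

>>> {"name": "send_rows", "arguments": {
  "steps": [
    [20, 24, 0, 0, 0, 2.8],
    [20, 24, 0, 0, 0, 2.8],
    [20, 24, 0, 0, 0, 2.8],
    [20, 24, 0, 0, 0, 2.8],
    [20, 24, 0, 0, 0, 2.8],
    [20, 24, 0, 0, 0, 2.8],
    [20, 24, 0, 0, 0, 2.8],
    [20, 24, 0, 0, 0, 2.8],
    [20, 24, 0, 0, 0, 2.8],
    [20, 24, 0, 0, 0, 2.8],
    [20, 24, 0, 0, 0, 2.8],
    [20, 24, 0, 0, 0, 2.8],
    [20, 24, 0, 0, 0, 2.8],
    [20, 24, 0, 0, 0, 2.8],
    [20, 24, 0, 0, 0, 2.8],
    [20, 24, 0, 0, 0, 2.8],
    [20, 24, 0, 0, 0, 2.8],
    [20, 24, 0, 0, 0, 2.8],
    [20, 24, 0, 0, 0, 2.8],
    [0, 0, 0, 0, 0, 0]
  ],
  "claw": 1,
  "force": 30
}}

```text
time: 2.75
position: [0.6518, -0.097, 0.2494]
orientation: [3.132, -0.001, 1.407]
force: [-0.3, 1.7, -0.2]
width: 1.0
```

```bash
python3 - <<'E'
from h import *
st=bot.get_state(); p,d=imaging.capture("wrist"); W=cloud("wrist",d,st); cv2.imwrite("pics/w1.png",p)
print(st["position"],st["orientation"],st["joint_positions"].round(2))
q=W.reshape(-1,3); k=(q[:,2]>.028)&(q[:,2]<.04)&(abs(q[:,0]-.665)<.07)&(abs(q[:,1]+.117)<.07); q=q[k]
print(k.sum(), cv2.minAreaRect(q[:,:2].astype(np.float32)*1000))
E
```

```text
[ 0.65178285 -0.09702573  0.24940305] [ 3.13234740e+00 -7.54393883e-04  1.40660279e+00] [ 0.63  0.59 -0.77  1.52  0.43  1.2  -0.37]
4575 ((663.9761352539062, -116.716064453125), (85.88616180419922, 51.377471923828125), 78.7398910522461)
```

View pics/w1.png

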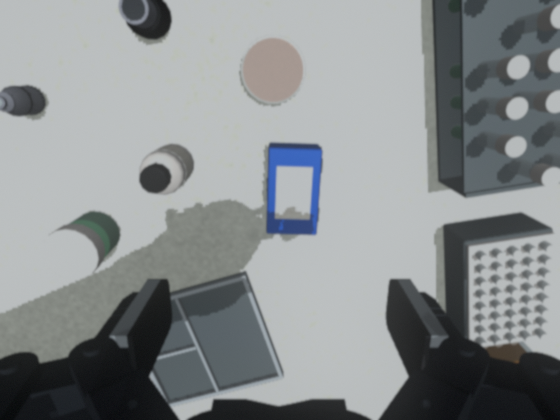

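>>> {"name": "send_rows", "arguments": {
  "steps": [
    [4, -7, -20, 0, 0.5, -1.0],
    [4, -7, -25, 0, 0, -0.9],
    [4, -6, -25, 0, 0, 0],
    [0, 0, -25, 0, 0, 0],
    [0, 0, -25, 0, 0, 0],
    [0, 0, -10, 0, 0, 0],
    [0, 0, 0, 0, 0, 0],
    [0, 0, 0, 0, 0, 0]
  ]
}}

```text
time: 3.6
position: [0.6605, -0.1222, 0.1176]
orientation: [3.14, 0.009, 1.368]
force: [-0.2, -0.7, 1.2]
width: 1.002
```

>>> {"name": "send_rows", "arguments": {
  "steps": [
    [3, 5, -8, 0.5, 0, 0.4],
    [0, 0, -25, 0, 0, 0],
    [0, 0, -25, 0, 0, 0],
    [0, 0, -15, 0, 0, 0],
    [0, 0, -6, 0, 0, 0],
    [0, 0, 0, 0, 0, 0],
    [0, 0, 0, 0, 0, 0]
  ]
}}

```text
time: 4.3
position: [0.6703, -0.116, 0.0439]
orientation: [3.127, -0.002, 1.376]
force: [0.2, 1.2, -0.6]
width: 0.997
```

>>> {"name": "send_rows", "arguments": {
  "steps": [
    [-4, 0, 0, 0.1, 0.7, 0],
    [0, 0, 0, 0, 0, 0],
    [-2, 0, -8, 0, 0, 0],
    [0, 0, -8, 0, 0, 0],
    [0, 0, -4, 0, 0, 0],
    [0, 0, 0, 0, 0, 0]
  ]
}}

```text
time: 4.9
position: [0.6657, -0.1165, 0.0254]
orientation: [3.136, -0.001, 1.376]
force: [0.1, 0.2, -0.7]
width: 0.999
```

Good. Close.

>>> {"name": "send_rows", "arguments": {
  "steps": [
    [0, 0, 0, 0, 0, 0],
    [0, 0, 0, 0, 0, 0],
    [0, 0, 0, 0, 0, 0],
    [0, 0, 0, 0, 0, 0],
    [0, 0, 0, 0, 0, 0],
    [0, 0, 0, 0, 0, 0],
    [0, 0, 0, 0, 0, 0],
    [0, 0, 0, 0, 0, 0]
  ],
  "claw": 0.4,
  "force": 40
}}

```text
time: 5.7
position: [0.6655, -0.1164, 0.0252]
orientation: [3.137, -0.001, 1.376]
force: [0.8, -0.9, -1.0]
width: 0.575
```

>>> {"name": "send_rows", "arguments": {
  "steps": [
    [0, 0, 10, 0, 0, 0],
    [0, 0, 20, 0, 0, 0],
    [0, 0, 20, 0, 0, 0],
    [0, 0, 20, 0, 0, 0],
    [-5, -10, 5, 0, 0, 2],
    [-10, -17, 0, 0, 0, 2],
    [-10, -17, 0, 0, 0, 2],
    [-10, -17, 0, 0, 0, 2],
    [-10, -17, 0, 0, 0, 2],
    [-10, -17, 0, 0, 0, 2],
    [-10, -17, 0, 0, 0, 2],
    [-10, -17, 0, 0, 0, 2],
    [-10, -17, 0, 0, 0, 2],
    [-5, -8, 0, 0, 0, 0.8],
    [0, 0, 0, 0, 0, 0],
    [0, 0, 0, 0, 0, 0]
  ]
}}

```text
time: 7.3
position: [0.5785, -0.275, 0.1319]
orientation: [3.117, 0.009, 1.722]
force: [0.4, 0.1, -1.2]
width: 0.572
```

>>> {"name": "send_rows", "arguments": {
  "steps": [
    [-7, -5, -10, 0.3, 1.4, -1],
    [-6, -4, -20, 0, 0, 0],
    [0, 0, -20, 0, 0, 0],
    [0, 0, -10, 0, 0, 0],
    [0, 0, 0, 0, 0, 0],
    [0, 0, 0, 0, 0, 0]
  ]
}}

```text
time: 7.9
position: [0.5671, -0.2801, 0.0695]
orientation: [-3.141, -0.001, 1.706]
force: [-0.1, 0.1, -1.1]
width: 0.577
```

```bash
python3 - <<'E'
from h import *
st=bot.get_state(); print(st["position"],st["orientation"])
p,d=imaging.capture("wrist"); cv2.imwrite("pics/w2.png",p)
E
```

```text
[ 0.5670609  -0.28011331  0.06950071] [-3.14104674e+00 -1.31193393e-03  1.70589922e+00]
```

View pics/w2.png

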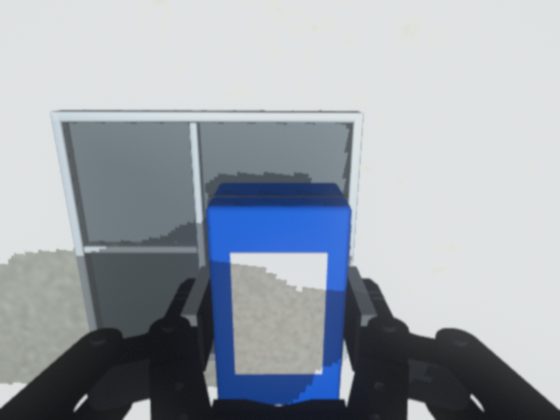

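>>> {"name": "send_rows", "arguments": {
  "steps": [
    [-2, -4, -10, 0, 0, 0],
    [0, 0, -10, 0, 0, 0],
    [0, 0, -8, 0, 0, 0],
    [0, 0, -4, 0, 0, 0],
    [0, 0, 0, 0, 0, 0],
    [0, 0, 0, 0, 0, 0]
  ]
}}

```text
time: 8.55
position: [0.5659, -0.2847, 0.0361]
orientation: [3.14, -0.0, 1.706]
force: [0.8, -0.3, -1.1]
width: 0.576
```

>>> {"name": "send_rows", "arguments": {
  "steps": [
    [0, 0, -3, 0, 0, 0],
    [0, 0, -2, 0, 0, 0],
    [0, 0, -1, 0, 0, 0],
    [0, 0, 0, 0, 0, 0]
  ]
}}

```text
time: 8.95
position: [0.5666, -0.2848, 0.0304]
orientation: [3.139, 0.001, 1.706]
force: [-0.2, -0.9, -1.1]
width: 0.571
```

>>> {"name": "send_rows", "arguments": {
  "steps": [
    [0, 0, -1, 0, 0, 0],
    [0, 0, -0.5, 0, 0, 0],
    [0, 0, 0, 0, 0, 0]
  ]
}}

```text
time: 9.25
position: [0.5668, -0.2849, 0.0292]
orientation: [3.139, 0.001, 1.706]
force: [0.5, 0.3, -1.5]
width: 0.575
```

>>> {"name": "send_rows", "arguments": {
  "steps": [
    [0, 0, 0, 0, 0, 0],
    [0, 0, 0, 0, 0, 0],
    [0, 0, 0, 0, 0, 0],
    [0, 0, 0, 0, 0, 0],
    [0, 0, 0, 0, 0, 0],
    [0, 0, 15, 0, 0, 0],
    [0, 0, 25, 0, 0, 0],
    [0, 0, 25, 0, 0, 0],
    [0, 0, 15, 0, 0, 0],
    [0, 0, 0, 0, 0, 0]
  ],
  "claw": 0.85
}}

```text
time: 10.25
position: [0.5676, -0.2845, 0.1157]
orientation: [3.137, 0.002, 1.707]
force: [-0.5, 0.1, 0.1]
width: 0.85
```

```bash
python3 - <<'E'
from h import *
st=bot.get_state(); print(st["position"],st["orientation"])
p,d=imaging.capture("wrist"); cv2.imwrite("pics/w3.png",p)
W=cloud("wrist",d,st)
q=W.reshape(-1,3); k=(q[:,2]>.030)&(q[:,2]<.046)&(abs(q[:,0]-.565)<.07)&(abs(q[:,1]+.285)<.07); q=q[k]
print(k.sum(), np.median(q[:,2]),cv2.minAreaRect(q[:,:2].astype(np.float32)*1000))
E
```

```text
[ 0.56762638 -0.28446366  0.11566754] [3.13693990e+00 1.61887562e-03 1.70666979e+00]
11564 0.039868937749629754 ((566.7369995117188, -285.1439514160156), (52.81757736206055, 85.67496490478516), 7.876258373260498)
```

View pics/w3.png

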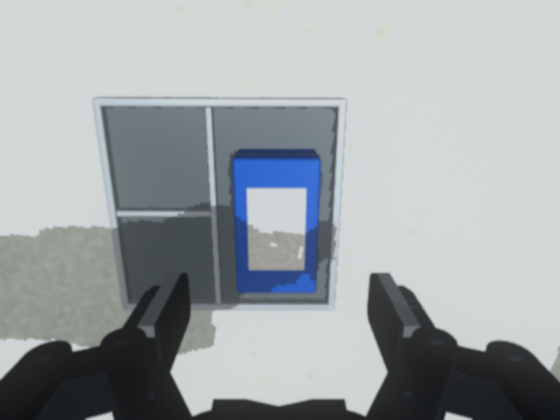

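>>> {"name": "send_rows", "arguments": {
  "steps": [
    [-6, 8, 4, 0, 0.2, 0],
    [-11, 14, 4, 0, 0, 0],
    [-11, 14, 4, 0, 0, 0],
    [-11, 14, 0, 0, 0, 0],
    [-11, 14, 0, 0, 0, 0],
    [-11, 14, 0, 0, 0, 0],
    [-11, 14, 0, 0, 0, 0],
    [-11, 14, 0, 0, 0, 0],
    [-11, 14, 0, 0, 0, 0],
    [-11, 14, 0, 0, 0, 0],
    [-5, 7, 0, 0, 0, 0],
    [0, 0, 0, 0, 0, 0],
    [0, 0, 0, 0, 0, 0]
  ],
  "claw": 1
}}

```text
time: 11.6
position: [0.4383, -0.1306, 0.1165]
orientation: [-3.12, -0.011, 1.709]
force: [-0.3, -1.1, -0.5]
width: 0.998
```

```bash
python3 - <<'E'
from h import *
st=bot.get_state(); print(st["position"],st["orientation"],st["joint_positions"].round(2))
p,d=imaging.capture("wrist"); cv2.imwrite("pics/w4.png",p)
W=cloud("wrist",d,st)
q=W.reshape(-1,3); k=(q[:,2]>.050)&(q[:,2]<.066)&(abs(q[:,0]-.451)<.05)&(abs(q[:,1]+.135)<.05); q=q[k]
print(k.sum(), np.median(q[:,2]),cv2.minEnclosingCircle(q[:,:2].astype(np.float32)*1000), q.min(0),q.max(0))
E
```

```text
[ 0.4382903  -0.13055943  0.11646762] [-3.12004905 -0.01136554  1.70898161] [ 0.96  0.47 -0.86  2.1   0.49  0.81 -0.07]
6915 0.061773441785148035 ((451.43408203125, -133.7768096923828), 26.189533233642578) [ 0.42550655 -0.15946221  0.05003091] [ 0.47724617 -0.10780651  0.06452286]
```

View pics/w4.png

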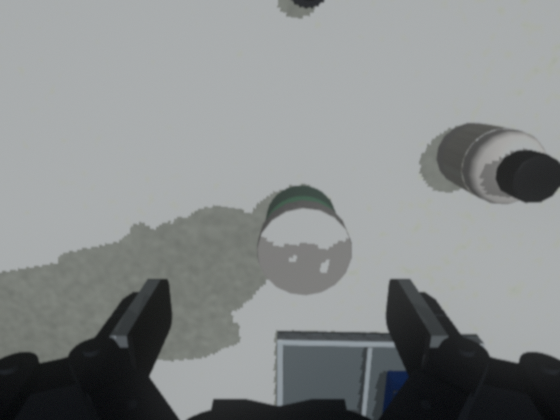

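>>> {"name": "send_rows", "arguments": {
  "steps": [
    [6, -1, 0, -0.5, -1.2, 0],
    [6, -2, 0, 0, 0, 0],
    [0, 0, -10, 0, 0, 0],
    [0, 0, -20, 0, 0, 0],
    [0, 0, -10, 0, 0, 0],
    [0, 0, 0, 0, 0, 0],
    [0, 0, 0, 0, 0, 0]
  ]
}}

```text
time: 12.35
position: [0.454, -0.1363, 0.0737]
orientation: [3.14, 0.001, 1.705]
force: [-0.2, -0.5, 0.1]
width: 0.999
```

>>> {"name": "send_rows", "arguments": {
  "steps": [
    [-2, 2, -5, 0, 0, 0],
    [0, 0, -10, 0, 0, 0],
    [0, 0, -7, 0, 0, 0],
    [0, 0, -4, 0, 0, 0],
    [0, 0, 0, 0, 0, 0],
    [0, 0, 0, 0, 0, 0]
  ]
}}

```text
time: 12.95
position: [0.4524, -0.1343, 0.0463]
orientation: [3.138, 0.002, 1.705]
force: [0.7, 0.0, -0.9]
width: 0.998
```

>>> {"name": "send_rows", "arguments": {
  "steps": [
    [0, 0, 0, 0, 0, 0],
    [0, 0, 0, 0, 0, 0],
    [0, 0, 0, 0, 0, 0],
    [0, 0, 0, 0, 0, 0],
    [0, 0, 0, 0, 0, 0],
    [0, 0, 0, 0, 0, 0],
    [0, 0, 0, 0, 0, 0],
    [0, 0, 0, 0, 0, 0]
  ],
  "claw": 0.4,
  "force": 40
}}

```text
time: 13.75
position: [0.4527, -0.1346, 0.047]
orientation: [3.138, 0.002, 1.704]
force: [-0.2, -0.0, -1.2]
width: 0.594
```

>>> {"name": "send_rows", "arguments": {
  "steps": [
    [0, 0, 10, 0, 0, 0],
    [0, 0, 25, 0, 0, 0],
    [0, 0, 30, 0, 0, 0],
    [0, 0, 30, 0, 0, 0],
    [1, 12, 10, 0, 0, 0],
    [2.5, 28, 0, 0, 0, 0],
    [2.5, 28, 0, 0, 0, 0],
    [2.5, 28, 0, 0, 0, 0],
    [2.5, 28, 0, 0, 0, 0],
    [2.5, 28, 0, 0, 0, 0],
    [2.5, 28, 0, 0, 0, 0],
    [2.5, 28, 0, 0, 0, 0],
    [2.5, 28, 0, 0, 0, 0],
    [2.5, 28, 0, 0, 0, 0],
    [2.5, 28, 0, 0, 0, 0]
  ]
}}

```text
time: 15.25
position: [0.4727, 0.1708, 0.1576]
orientation: [3.141, 0.003, 1.699]
force: [0.9, 0.1, -0.6]
width: 0.592
```

>>> {"name": "send_rows", "arguments": {
  "steps": [
    [2.5, 28, 0, 0, 0, 0],
    [2.5, 28, 0, 0, 0, 0],
    [2.5, 28, 0, 0, 0, 0],
    [2.5, 28, 0, 0, 0, 0],
    [2, 22, 0, 0, 0, 0],
    [1, 15, 0, 0, 0, 0],
    [0, 8, 0, 0, 0, 0],
    [0, 0, 0, 0, 0, 0],
    [0, 0, 0, 0, 0, 0]
  ]
}}

```text
time: 16.15
position: [0.476, 0.3438, 0.1557]
orientation: [-3.136, 0.0, 1.712]
force: [0.3, -0.3, -1.5]
width: 0.595
```

```bash
python3 - <<'E'
from h import *
st=bot.get_state(); print(st["position"],st["orientation"],st["joint_positions"].round(2))
p,d=imaging.capture("wrist"); cv2.imwrite("pics/w5.png",p)
E
```

```text
[0.47601725 0.343765   0.155683  ] [-3.13597936e+00  2.88146033e-04  1.71184146e+00] [-0.03  0.62 -0.87  1.78  0.55  1.01 -0.97]
```

View pics/w5.png

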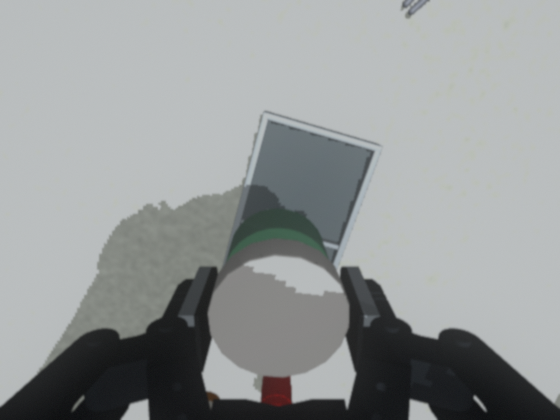

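>>> {"name": "send_rows", "arguments": {
  "steps": [
    [6, 4, -8, 0, -0.2, 0],
    [7, 4, -20, 0, 0, 0],
    [3, 2, -20, 0, 0, 0],
    [0, 0, -20, 0, 0, 0],
    [0, 0, -8, 0, 0, 0],
    [0, 0, 0, 0, 0, 0],
    [0, 0, 0, 0, 0, 0]
  ]
}}

```text
time: 16.9
position: [0.4956, 0.348, 0.0735]
orientation: [-3.14, 0.005, 1.704]
force: [-0.4, -0.1, -1.3]
width: 0.6
```

>>> {"name": "send_rows", "arguments": {
  "steps": [
    [-2, 5, 0, 0, 0, 0],
    [0, 0, -4, 0, 0, 0],
    [0, 0, -6, 0, 0, 0],
    [0, 0, -4, 0, 0, 0],
    [0, 0, -2, 0, 0, 0],
    [0, 0, 0, 0, 0, 0],
    [0, 0, 0, 0, 0, 0]
  ]
}}

```text
time: 17.6
position: [0.4947, 0.3548, 0.0589]
orientation: [3.139, 0.003, 1.704]
force: [-0.4, 0.3, -0.7]
width: 0.592
```

```bash
python3 - <<'E'
from h import *
st=bot.get_state(); print(st["position"],st["orientation"])
p,d=imaging.capture("side"); cv2.imwrite("pics/s6.png",cv2.resize(p[130:260,100:260],None,fx=4,fy=4))
E
```

```text
[0.49474699 0.35478078 0.05891749] [3.13926451 0.00321042 1.70376122]
```

View pics/s6.png

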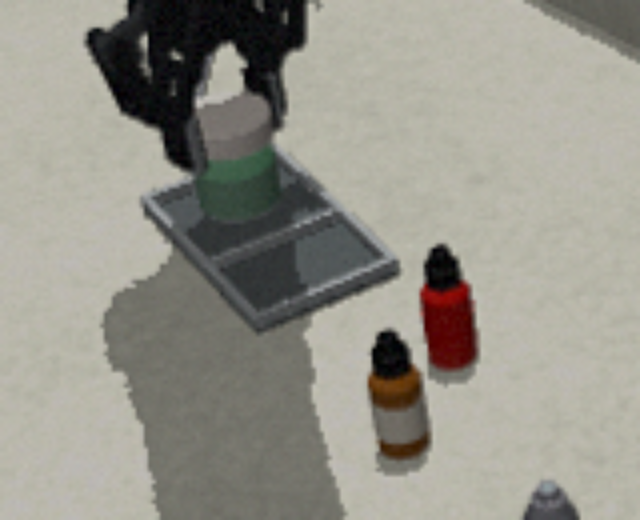

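Jar is upright over the wide compartment. Lower about 8 mm.

>>> {"name": "send_rows", "arguments": {
  "steps": [
    [0, 0, -3, 0, 0, 0],
    [0, 0, -2, 0, 0, 0],
    [0, 0, -1.5, 0, 0, 0],
    [0, 0, -0.5, 0, 0, 0],
    [0, 0, 0, 0, 0, 0]
  ]
}}

```text
time: 18.15
position: [0.4949, 0.3547, 0.0515]
orientation: [3.139, 0.003, 1.703]
force: [-0.4, 0.4, -1.5]
width: 0.595
```

>>> {"name": "send_rows", "arguments": {
  "steps": [
    [0, 0, -0.7, 0, 0, 0],
    [0, 0, -0.3, 0, 0, 0],
    [0, 0, 0, 0, 0, 0]
  ]
}}

```text
time: 18.45
position: [0.495, 0.355, 0.0512]
orientation: [3.138, 0.003, 1.704]
force: [-0.5, 0.3, -0.3]
width: 0.595
```

>>> {"name": "send_rows", "arguments": {
  "steps": [
    [0, 0, 0, 0, 0, 0],
    [0, 0, 0, 0, 0, 0],
    [0, 0, 0, 0, 0, 0],
    [0, 0, 0, 0, 0, 0],
    [0, 0, 0, 0, 0, 0],
    [0, 0, 15, 0, 0, 0],
    [0, 0, 25, 0, 0, 0],
    [0, 0, 25, 0, 0, 0],
    [0, 0, 15, 0, 0, 0],
    [0, 0, 0, 0, 0, 0]
  ],
  "claw": 0.95
}}

```text
time: 19.45
position: [0.4947, 0.3555, 0.1368]
orientation: [3.138, 0.002, 1.704]
force: [-0.6, 0.2, -0.1]
width: 0.946
```

```bash
python3 - <<'E'
from h import *
st=bot.get_state(); print(st["position"],st["orientation"],st["joint_positions"].round(2))
p,d=imaging.capture("wrist"); cv2.imwrite("pics/w7.png",p)
W=cloud("wrist",d,st)
q=W.reshape(-1,3); k=(q[:,2]>.055)&(q[:,2]<.072)&(abs(q[:,0]-.495)<.05)&(abs(q[:,1]-.355)<.04); q=q[k]
print(k.sum(), np.median(q[:,2]),cv2.minEnclosingCircle(q[:,:2].astype(np.float32)*1000))
E
```

```text
[0.4947268  0.3555207  0.13675236] [3.13805235e+00 2.09764460e-03 1.70441906e+00] [-0.07  0.67 -0.84  1.74  0.59  1.   -1.  ]
6041 0.06574870428853292 ((494.01544189453125, 355.539794921875), 26.129928588867188)
```

View pics/w7.png

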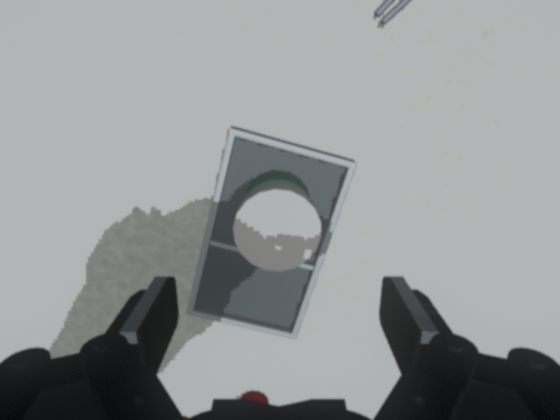

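>>> {"name": "send_rows", "arguments": {
  "steps": [
    [7, -9, 0, 0, 0, 0],
    [15, -20, 0, 0, 0, 0],
    [15, -20, 0, 0, 0, 0],
    [15, -20, 0, 0, 0, 0],
    [15, -20, 0, 0, 0, 0],
    [15, -20, 0, 0, 0, 0],
    [15, -20, 0, 0, 0, 0],
    [15, -20, 0, 0, 0, 0],
    [15, -20, 0, 0, 0, 0],
    [15, -20, 0, 0, 0, 0],
    [15, -20, 0, 0, 0, 0],
    [10, -14, 0, 0, 0, 0],
    [5, -7, 0, 0, 0, 0],
    [0, 0, 0, 0, 0, 0],
    [0, 0, 0, 0, 0, 0]
  ],
  "claw": 0.75
}}

```text
time: 21.0
position: [0.6662, 0.0981, 0.1157]
orientation: [-3.117, 0.012, 1.701]
force: [-0.1, 0.1, 0.3]
width: 0.75
```

```bash
python3 - <<'E'
from h import *
st=bot.get_state(); print(st["position"],st["orientation"],st["joint_positions"].round(2))
p,d=imaging.capture("wrist"); cv2.imwrite("pics/w8.png",p)
W=cloud("wrist",d,st)
q=W.reshape(-1,3); k=(q[:,2]>.012)&(q[:,2]<.045)&(abs(q[:,0]-.673)<.04)&(abs(q[:,1]-.12)<.04); q=q[k]
print(k.sum(), np.percentile(q[:,2],95),cv2.minEnclosingCircle(q[q[:,2]>.033][:,:2].astype(np.float32)*1000), q.min(0),q.max(0))
E
```

```text
[0.66615676 0.09808103 0.11570799] [-3.11658324  0.01231097  1.70107872] [ 0.32  0.8  -0.78  1.55  0.62  1.08 -0.5 ]
2802 0.03929926266973365 ((674.250244140625, 120.70240020751953), 15.655643463134766) [0.65707154 0.10509149 0.01203749] [0.69169028 0.13825505 0.04070358]
```

View pics/w8.png

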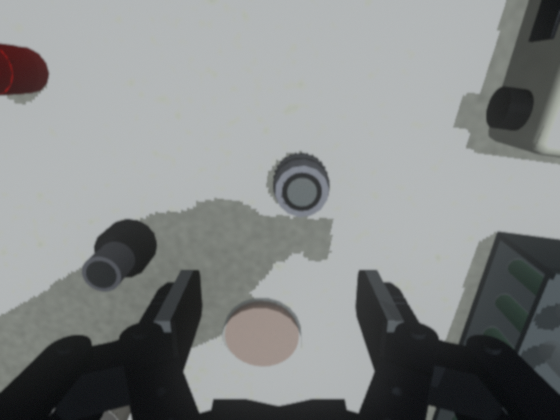

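>>> {"name": "send_rows", "arguments": {
  "steps": [
    [2, 6, 0, 0.8, -1.2, 0],
    [3, 8, 0, 0, 0, 0],
    [2, 5, -5, 0, 0, 0],
    [0, 0, -15, 0, 0, 0],
    [0, 0, -15, 0, 0, 0],
    [0, 0, -8, 0, 0, 0],
    [0, 0, 0, 0, 0, 0],
    [0, 0, 0, 0, 0, 0]
  ]
}}

```text
time: 21.85
position: [0.6696, 0.1248, 0.0679]
orientation: [-3.136, -0.0, 1.711]
force: [-0.3, -0.1, -0.3]
width: 0.747
```

>>> {"name": "send_rows", "arguments": {
  "steps": [
    [2, -2, 0, 0, -0.2, 0],
    [2, -2, -5, 0, 0, 0],
    [0, 0, -12, 0, 0, 0],
    [0, 0, -12, 0, 0, 0],
    [0, 0, -7, 0, 0, 0],
    [0, 0, -3, 0, 0, 0],
    [0, 0, 0, 0, 0, 0],
    [0, 0, 0, 0, 0, 0]
  ]
}}

```text
time: 22.65
position: [0.6744, 0.1191, 0.0255]
orientation: [-3.14, 0.001, 1.709]
force: [0.2, 1.3, 0.0]
width: 0.749
```

>>> {"name": "send_rows", "arguments": {
  "steps": [
    [0, 1, -1.5, 0, 0, 0],
    [0, 0, 0, 0, 0, 0]
  ]
}}

```text
time: 22.85
position: [0.6747, 0.1205, 0.0245]
orientation: [-3.141, 0.001, 1.709]
force: [-0.4, 0.3, -1.3]
width: 0.75
```

>>> {"name": "send_rows", "arguments": {
  "steps": [
    [0, 0, 0, 0, 0, 0],
    [0, 0, 0, 0, 0, 0],
    [0, 0, 0, 0, 0, 0],
    [0, 0, 0, 0, 0, 0],
    [0, 0, 0, 0, 0, 0],
    [0, 0, 0, 0, 0, 0],
    [0, 0, 0, 0, 0, 0],
    [0, 0, 0, 0, 0, 0]
  ],
  "claw": 0.2,
  "force": 50
}}

```text
time: 23.65
position: [0.6753, 0.1209, 0.0256]
orientation: [3.141, 0.0, 1.709]
force: [-0.6, -0.0, 0.7]
width: 0.373
```

>>> {"name": "send_rows", "arguments": {
  "steps": [
    [0, 0, 10, 0, 0, 0],
    [0, 0, 25, 0, 0, 0],
    [0, 0, 30, 0, 0, 0],
    [0, 0, 30, 0, 0, 0],
    [-7, 6, 10, 0, 0, 0],
    [-15, 13, 0, 0, 0, 0],
    [-15, 13, 0, 0, 0, 0],
    [-15, 13, 0, 0, 0, 0],
    [-15, 13, 0, 0, 0, 0],
    [-15, 13, 0, 0, 0, 0],
    [-15, 13, 0, 0, 0, 0],
    [-15, 13, 0, 0, 0, 0],
    [-15, 13, 0, 0, 0, 0],
    [-15, 13, 0, 0, 0, 0],
    [-15, 13, 0, 0, 0, 0],
    [-12, 9, 0, 0, 0, 0],
    [-7, 5, 0, 0, 0, 0],
    [0, 0, 0, 0, 0, 0],
    [0, 0, 0, 0, 0, 0]
  ]
}}

```text
time: 25.55
position: [0.4785, 0.276, 0.1305]
orientation: [-3.131, 0.004, 1.714]
force: [0.3, -0.2, -1.5]
width: 0.371
```

```bash
python3 - <<'E'
from h import *
st=bot.get_state(); print(st["position"],st["orientation"],st["joint_positions"].round(2))
p,d=imaging.capture("wrist"); q,d=imaging.capture("side"); cv2.imwrite("pics/w9.png",np.hstack([cv2.resize(p,(400,300)),cv2.resize(q[80:260,80:320],(400,300))]))
E
```

```text
[0.47851907 0.276045   0.13049636] [-3.13129694  0.00405238  1.71356702] [ 0.09  0.61 -0.87  1.87  0.57  0.94 -0.9 ]
```

View pics/w9.png

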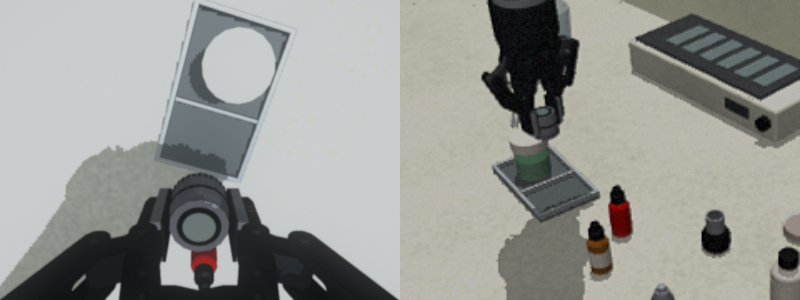

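```bash
cat > tilt.py <<'E'
from h import *
import sys
lo,hi=float(sys.argv[1]),float(sys.argv[2]); r=float(sys.argv[3])
st=bot.get_state(); p,d=imaging.capture("wrist"); W=cloud("wrist",d,st).reshape(-1,3)
c=st["position"]; print("tcp",c,st["orientation"])
k=(np.hypot(W[:,0]-c[0],W[:,1]-c[1])<r)&(W[:,2]>c[2]+lo)&(W[:,2]<c[2]+hi)&(d.ravel()>0); q=W[k]
print(k.sum(),np.percentile(q[:,2]-c[2],[5,50,95,99]).round(4))
m=np.median(q,0)
for _ in range(5):
    q0=q-m; A=np.c_[q0[:,:2],np.ones(len(q))]; s=np.linalg.lstsq(A,q0[:,2],rcond=None)[0]; e=abs(A@s-q0[:,2]); q=q[e<max(2*np.median(e),.0007)]
print("plane slopes",s[:2].round(3),len(q),"ctr",((q.min(0)+q.max(0))/2-c).round(4),(q.max(0)-q.min(0)).round(4))
E
python3 tilt.py 0.006 0.025 0.016
```

```text
tcp [0.47888687 0.27582317 0.13046128] [-3.13121479  0.00379228  1.71250865]
5413 [0.0084 0.0125 0.0137 0.0152]
plane slopes [-0.012 -0.017] 3295 ctr [-0.0001  0.0003  0.0125] [0.0316 0.0312 0.0019]
```

>>> {"name": "send_rows", "arguments": {
  "steps": [
    [2, 3, 0, 0.1, -0.5, 0],
    [2, 3, -8, 0, 0, 0],
    [0, 0, -20, 0, 0, 0],
    [0, 0, -20, 0, 0, 0],
    [0, 0, -15, 0, 0, 0],
    [0, 0, -8, 0, 0, 0],
    [0, 0, 0, 0, 0, 0],
    [0, 0, 0, 0, 0, 0]
  ]
}}

```text
time: 26.5
position: [0.487, 0.2811, 0.055]
orientation: [3.14, 0.003, 1.706]
force: [0.6, 0.7, -0.7]
width: 0.37
```

>>> {"name": "send_rows", "arguments": {
  "steps": [
    [-2, 1, -3, 0, 0, 0],
    [0, 0, -7, 0, 0, 0],
    [0, 0, -6, 0, 0, 0],
    [0, 0, -3, 0, 0, 0],
    [0, 0, -1, 0, 0, 0],
    [0, 0, 0, 0, 0, 0]
  ]
}}

```text
time: 27.1
position: [0.4862, 0.2831, 0.0353]
orientation: [3.137, 0.002, 1.706]
force: [-0.0, -0.3, -0.5]
width: 0.376
```

>>> {"name": "send_rows", "arguments": {
  "steps": [
    [0, 0, -2, 0, 0, 0],
    [0, 0, -1.5, 0, 0, 0],
    [0, 0, -1, 0, 0, 0],
    [0, 0, -0.5, 0, 0, 0],
    [0, 0, 0, 0, 0, 0]
  ]
}}

```text
time: 27.6
position: [0.4865, 0.2832, 0.0303]
orientation: [3.136, 0.001, 1.706]
force: [-0.2, 0.4, -1.2]
width: 0.372
```

>>> {"name": "send_rows", "arguments": {
  "steps": [
    [0, 0, -0.7, 0, 0, 0],
    [0, 0, -0.3, 0, 0, 0],
    [0, 0, 0, 0, 0, 0]
  ]
}}

```text
time: 27.9
position: [0.4866, 0.2832, 0.0296]
orientation: [3.136, 0.001, 1.706]
force: [0.2, -0.5, -0.8]
width: 0.372
```

>>> {"name": "send_rows", "arguments": {
  "steps": [
    [0, 0, 0, 0, 0, 0],
    [0, 0, 0, 0, 0, 0],
    [0, 0, 0, 0, 0, 0],
    [0, 0, 0, 0, 0, 0],
    [0, 0, 0, 0, 0, 0],
    [0, 0, 15, 0, 0, 0],
    [0, 0, 25, 0, 0, 0],
    [0, 0, 25, 0, 0, 0],
    [0, 0, 15, 0, 0, 0],
    [0, 0, 0, 0, 0, 0]
  ],
  "claw": 0.65
}}

```text
time: 28.9
position: [0.4865, 0.2842, 0.1155]
orientation: [3.135, 0.0, 1.707]
force: [0.2, -0.6, -0.7]
width: 0.65
```

```bash
python3 - <<'E'
from h import *
st=bot.get_state(); print(st["position"],st["orientation"],st["joint_positions"].round(2))
p,d=imaging.capture("wrist"); cv2.imwrite("pics/w10.png",p)
W=cloud("wrist",d,st)
q=W.reshape(-1,3); k=(q[:,2]>.036)&(q[:,2]<.048)&(abs(q[:,0]-.486)<.03)&(abs(q[:,1]-.283)<.03); q=q[k]
print(k.sum(), np.median(q[:,2]),cv2.minEnclosingCircle(q[:,:2].astype(np.float32)*1000))
E
```

```text
[0.48645671 0.28417504 0.11553495] [3.13484534e+00 4.51903969e-04 1.70731279e+00] [ 0.06  0.63 -0.84  1.87  0.6   0.91 -0.93]
2129 0.04211981105607504 ((486.642822265625, 283.2059326171875), 15.968154907226562)
```

View pics/w10.png

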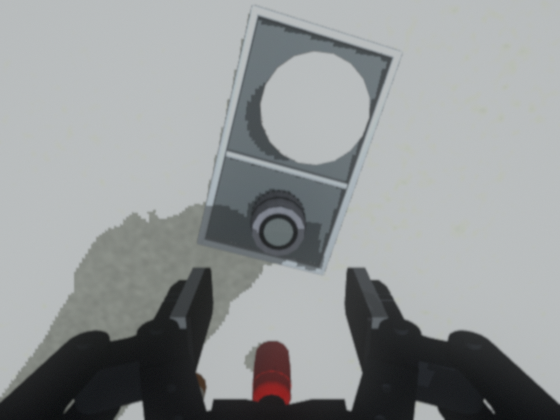

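>>> {"name": "send_rows", "arguments": {
  "steps": [
    [-3, -8, 3, 0, 0.3, 0],
    [-5, -15, 3, 0, 0, 0],
    [-5, -15, 3, 0, 0, 0],
    [-5, -15, 3, 0, 0, 0],
    [-5, -15, 3, 0, 0, 0],
    [-5, -15, 0, 0, 0, 0],
    [-5, -15, 0, 0, 0, 0],
    [-5, -15, 0, 0, 0, 0],
    [-5, -15, 0, 0, 0, 0],
    [-4, -10, 0, 0, 0, 0],
    [-2, -6, 0, 0, 0, 0],
    [0, 0, 0, 0, 0, 0],
    [0, 0, 0, 0, 0, 0]
  ],
  "claw": 0.6
}}

```text
time: 30.25
position: [0.425, 0.1251, 0.1203]
orientation: [-3.119, 0.005, 1.705]
force: [0.7, -0.2, 0.3]
width: 0.598
```

```bash
python3 - <<'E'
from h import *
st=bot.get_state(); print(st["position"],st["orientation"],st["joint_positions"].round(2))
p,d=imaging.capture("wrist"); cv2.imwrite("pics/w11.png",p)
W=cloud("wrist",d,st)
q=W.reshape(-1,3); k=(q[:,2]>.06)&(q[:,2]<.08)&(abs(q[:,0]-.436)<.03)&(abs(q[:,1]-.125)<.03); q=q[k]
print(k.sum(), np.median(q[:,2]),cv2.minEnclosingCircle(q[:,:2].astype(np.float32)*1000))
E
```

```text
[0.42504801 0.12506479 0.12026479] [-3.11898846  0.00450317  1.70480155] [ 0.43  0.46 -0.92  2.13  0.51  0.82 -0.68]
909 0.0652236690470211 ((436.69970703125, 127.08206939697266), 9.749415397644043)
```

View pics/w11.png

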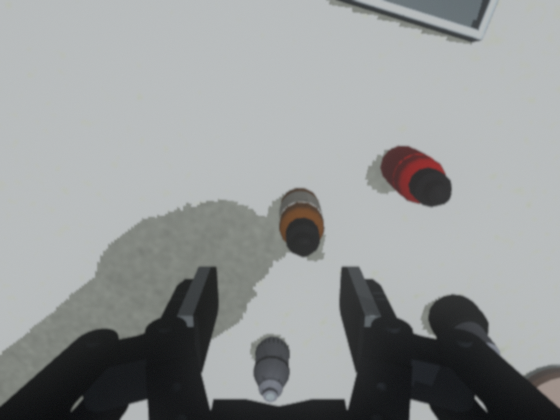

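>>> {"name": "send_rows", "arguments": {
  "steps": [
    [5, 1, 0, 0.4, -1.2, 0],
    [5, 1, 0, 0, 0, 0],
    [0, 0, -6, 0, 0, 0],
    [0, 0, -8, 0, 0, 0],
    [0, 0, 0, 0, 0, 0],
    [0, 0, 0, 0, 0, 0]
  ]
}}

```text
time: 30.9
position: [0.4367, 0.13, 0.1051]
orientation: [3.14, -0.002, 1.708]
force: [0.1, -0.2, 0.3]
width: 0.6
```

>>> {"name": "send_rows", "arguments": {
  "steps": [
    [0, -2, -6, 0, 0, 0],
    [0, 0, -15, 0, 0, 0],
    [0, 0, -18, 0, 0, 0],
    [0, 0, -15, 0, 0, 0],
    [0, 0, -8, 0, 0, 0],
    [0, 0, 0, 0, 0, 0],
    [0, 0, 0, 0, 0, 0]
  ]
}}

```text
time: 31.6
position: [0.4368, 0.1272, 0.04]
orientation: [3.139, -0.002, 1.708]
force: [-0.1, 0.0, 0.4]
width: 0.598
```

>>> {"name": "send_rows", "arguments": {
  "steps": [
    [0, 0, -5, 0, 0, 0],
    [0, 0, -4, 0, 0, 0],
    [0, 0, -2, 0, 0, 0],
    [0, 0, -1, 0, 0, 0],
    [0, 0, 0, 0, 0, 0],
    [0, 0, 0, 0, 0, 0]
  ]
}}

```text
time: 32.2
position: [0.4383, 0.1274, 0.0287]
orientation: [3.136, -0.002, 1.707]
force: [0.5, -0.4, -0.1]
width: 0.598
```

>>> {"name": "send_rows", "arguments": {
  "steps": [
    [0, 0, 0, 0, 0, 0],
    [0, 0, 0, 0, 0, 0],
    [0, 0, 0, 0, 0, 0],
    [0, 0, 0, 0, 0, 0],
    [0, 0, 0, 0, 0, 0],
    [0, 0, 0, 0, 0, 0],
    [0, 0, 0, 0, 0, 0],
    [0, 0, 0, 0, 0, 0]
  ],
  "claw": 0.1,
  "force": 35
}}

```text
time: 33.0
position: [0.4385, 0.1274, 0.029]
orientation: [3.135, -0.001, 1.707]
force: [-0.7, 0.2, 0.6]
width: 0.305
```

>>> {"name": "send_rows", "arguments": {
  "steps": [
    [0, 0, 10, 0, 0, 0],
    [0, 0, 25, 0, 0, 0],
    [0, 0, 30, 0, 0, 0],
    [0, 0, 30, 0, 0, 0],
    [1, -12, 10, 0, 0, 0],
    [4, -28, 0, 0, 0, 0],
    [4, -28, 0, 0, 0, 0],
    [4, -28, 0, 0, 0, 0],
    [4, -28, 0, 0, 0, 0],
    [4, -28, 0, 0, 0, 0],
    [4, -28, 0, 0, 0, 0],
    [4, -28, 0, 0, 0, 0],
    [4, -28, 0, 0, 0, 0]
  ]
}}

```text
time: 34.3
position: [0.4703, -0.1108, 0.1469]
orientation: [3.131, 0.0, 1.723]
force: [0.7, -0.4, 0.5]
width: 0.303
```

>>> {"name": "send_rows", "arguments": {
  "steps": [
    [4, -28, 0, 0, 0, 0],
    [4, -28, 0, 0, 0, 0],
    [4, -28, 0, 0, 0, 0],
    [4, -28, 0, 0, 0, 0],
    [3, -24, 0, 0, 0, 0],
    [2, -16, 0, 0, 0, 0],
    [1, -8, 0, 0, 0, 0],
    [0, 0, 0, 0, 0, 0],
    [0, 0, 0, 0, 0, 0]
  ]
}}

```text
time: 35.2
position: [0.4916, -0.2803, 0.1516]
orientation: [3.129, 0.001, 1.719]
force: [0.6, 0.8, -0.3]
width: 0.303
```

```bash
python3 tilt.py 0.03 0.05 0.009; python3 - <<'E'
from h import *
p,d=imaging.capture("wrist"); q,d=imaging.capture("side"); cv2.imwrite("pics/w12.png",np.hstack([cv2.resize(p,(400,300)),cv2.resize(q[200:380,300:540],(400,300))]))
E
```

```text
tcp [ 0.49160186 -0.28026462  0.15163712] [3.12879461e+00 6.01406952e-04 1.71931982e+00]
2526 [0.0339 0.0389 0.045  0.0454]
plane slopes [-0.018 -1.153] 1587 ctr [-0.0003  0.0029  0.0384] [0.0138 0.0122 0.0153]
```

View pics/w12.png

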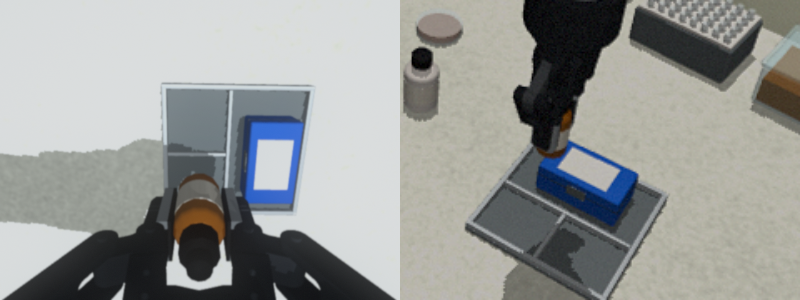

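>>> {"name": "send_rows", "arguments": {
  "steps": [
    [1, -8, 0, -0.1, 0.6, -0.7],
    [2, -16, 0, 0, 0, 0],
    [1, -11, 0, 0, 0, 0],
    [0, -5, -5, 0, 0, 0],
    [0, 0, -20, 0, 0, 0],
    [0, 0, -20, 0, 0, 0],
    [0, 0, -12, 0, 0, 0],
    [0, 0, -6, 0, 0, 0],
    [0, 0, 0, 0, 0, 0],
    [0, 0, 0, 0, 0, 0]
  ]
}}

```text
time: 36.35
position: [0.4963, -0.3256, 0.0855]
orientation: [3.14, 0.002, 1.706]
force: [-0.3, 0.6, -0.9]
width: 0.302
```

>>> {"name": "send_rows", "arguments": {
  "steps": [
    [0, -2, -6, 0, 0, 0],
    [0, 0, -14, 0, 0, 0],
    [0, 0, -12, 0, 0, 0],
    [0, 0, -8, 0, 0, 0],
    [0, 0, -3, 0, 0, 0],
    [0, 0, 0, 0, 0, 0],
    [0, 0, 0, 0, 0, 0]
  ]
}}

```text
time: 37.05
position: [0.4971, -0.3279, 0.0399]
orientation: [3.139, 0.004, 1.706]
force: [0.4, -0.1, 0.1]
width: 0.307
```

```bash
python3 - <<'E'
from h import *
print(bot.get_state()["position"])
p,d=imaging.capture("wrist"); q,d=imaging.capture("side"); cv2.imwrite("pics/w13.png",np.hstack([cv2.resize(p,(400,300)),cv2.resize(q[200:380,300:540],(400,300))]))
E
```

```text
[ 0.49709453 -0.32793669  0.03991894]
```

View pics/w13.png

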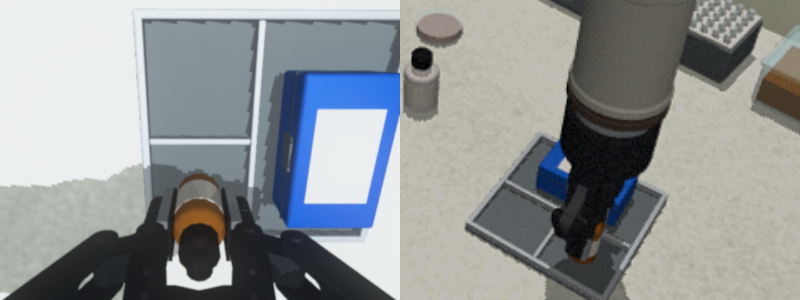

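>>> {"name": "send_rows", "arguments": {
  "steps": [
    [0, 0, -3, 0, 0, 0],
    [0, 0, -1.5, 0, 0, 0],
    [0, 0, -1, 0, 0, 0],
    [0, 0, -0.5, 0, 0, 0],
    [0, 0, 0, 0, 0, 0]
  ]
}}

```text
time: 37.65
position: [0.4979, -0.3286, 0.0349]
orientation: [3.137, 0.006, 1.706]
force: [0.6, -0.5, -0.5]
width: 0.304
```

>>> {"name": "send_rows", "arguments": {
  "steps": [
    [0, 0, -1, 0, 0, 0],
    [0, 0, -0.7, 0, 0, 0],
    [0, 0, -0.3, 0, 0, 0],
    [0, 0, 0, 0, 0, 0]
  ]
}}

```text
time: 38.05
position: [0.4981, -0.3287, 0.0331]
orientation: [3.137, 0.006, 1.706]
force: [-0.6, -0.1, 1.3]
width: 0.304
```

>>> {"name": "send_rows", "arguments": {
  "steps": [
    [0, 0, 0, 0, 0, 0],
    [0, 0, 0, 0, 0, 0],
    [0, 0, 0, 0, 0, 0],
    [0, 0, 0, 0, 0, 0],
    [0, 0, 15, 0, 0, 0],
    [0, 0, 25, 0, 0, 0],
    [0, 0, 25, 0, 0, 0],
    [0, 0, 20, 0, 0, 0],
    [0, 0, 5, 0, 0, 0],
    [0, 0, 0, 0, 0, 0]
  ],
  "claw": 0.48
}}

```text
time: 39.05
position: [0.4983, -0.3279, 0.13]
orientation: [3.136, 0.006, 1.707]
force: [-0.3, -0.1, -1.0]
width: 0.481
```

```bash
python3 - <<'E'
from h import *
st=bot.get_state(); print(st["position"],st["orientation"],st["joint_positions"].round(2))
p,d=imaging.capture("wrist"); cv2.imwrite("pics/w14.png",p)
W=cloud("wrist",d,st)
q=W.reshape(-1,3); k=(q[:,2]>.074)&(q[:,2]<.084)&(abs(q[:,0]-.498)<.02)&(abs(q[:,1]+.328)<.02); q=q[k]
print(k.sum(), np.median(q[:,2]),cv2.minEnclosingCircle(q[:,:2].astype(np.float32)*1000))
E
```

```text
[ 0.498311   -0.32792255  0.1299899 ] [3.1358925  0.0063421  1.70724919] [ 1.13  0.65 -0.81  1.78  0.57  0.95  0.22]
323 0.07697393936831626 ((497.8939208984375, -328.7356262207031), 5.85670280456543)
```

View pics/w14.png

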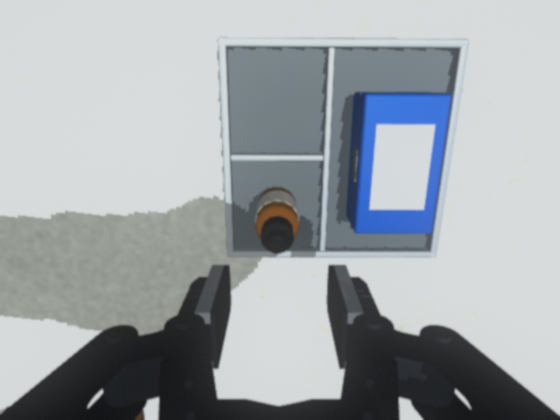

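>>> {"name": "send_rows", "arguments": {
  "steps": [
    [-2, 12, 0, 0, 0, 0],
    [-6, 28, 0, 0, 0, 0],
    [-6, 28, 0, 0, 0, 0],
    [-6, 28, 0, 0, 0, 0],
    [-6, 28, 0, 0, 0, 0],
    [-6, 28, 0, 0, 0, 0],
    [-6, 28, 0, 0, 0, 0],
    [-5, 28, 0, 0, 0, 0],
    [-5, 28, 0, 0, 0, 0],
    [-5, 28, 0, 0, 0, 0],
    [-4, 22, 0, 0, 0, 0],
    [-3, 16, 0, 0, 0, 0],
    [-1, 8, 0, 0, 0, 0],
    [0, 0, 0, 0, 0, 0],
    [0, 0, 0, 0, 0, 0]
  ],
  "claw": 0.6
}}

```text
time: 40.6
position: [0.4159, 0.0049, 0.1164]
orientation: [-3.124, -0.009, 1.713]
force: [0.5, -1.0, 0.1]
width: 0.599
```

```bash
python3 - <<'E'
from h import *
st=bot.get_state(); print(st["position"],st["orientation"],st["joint_positions"].round(2))
p,d=imaging.capture("wrist"); cv2.imwrite("pics/w15.png",p)
W=cloud("wrist",d,st)
q=W.reshape(-1,3); k=(q[:,2]>.02)&(q[:,2]<.06)&(abs(q[:,0]-.433)<.03)&(abs(q[:,1]-.006)<.03); q=q[k]
for a,b in((.02,.034),(.046,.06)):
  z=q[(q[:,2]>a)&(q[:,2]<b)];print(len(z), ((z.min(0)+z.max(0))/2).round(4),(z.max(0)-z.min(0)).round(4))
E
```

```text
[0.41590554 0.00494159 0.11637917] [-3.12445643 -0.00890452  1.71344578] [ 0.74  0.42 -0.94  2.19  0.48  0.77 -0.38]
330 [0.4332 0.0074 0.0271] [0.0255 0.0254 0.0137]
565 [0.4333 0.0073 0.0499] [0.0164 0.0165 0.0077]
```

View pics/w15.png

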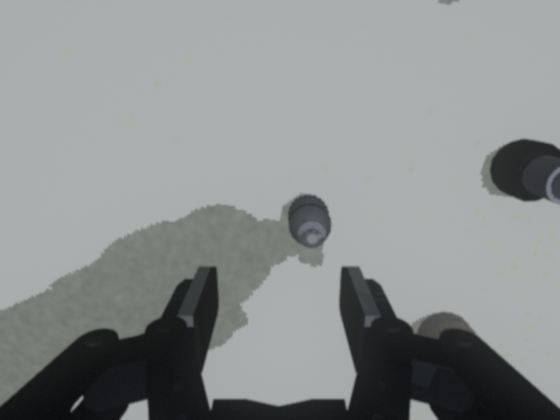

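>>> {"name": "send_rows", "arguments": {
  "steps": [
    [6, 0, 0, -0.3, -1, -0.3],
    [7, 1, 0, 0, 0, 0],
    [3, 0, -5, 0, 0, 0],
    [0, 0, -15, 0, 0, 0],
    [0, 0, -10, 0, 0, 0],
    [0, 0, 0, 0, 0, 0],
    [0, 0, 0, 0, 0, 0]
  ]
}}

```text
time: 41.35
position: [0.4356, 0.0024, 0.0844]
orientation: [3.14, -0.0, 1.7]
force: [0.1, 0.6, -1.0]
width: 0.601
```

>>> {"name": "send_rows", "arguments": {
  "steps": [
    [-1, 3, 0, 0, 0, 0],
    [-1, 1, -6, 0, 0, 0],
    [0, 0, -14, 0, 0, 0],
    [0, 0, -14, 0, 0, 0],
    [0, 0, -8, 0, 0, 0],
    [0, 0, -3, 0, 0, 0],
    [0, 0, 0, 0, 0, 0],
    [0, 0, 0, 0, 0, 0]
  ]
}}

```text
time: 42.15
position: [0.4348, 0.0073, 0.039]
orientation: [3.136, 0.001, 1.7]
force: [0.2, 0.3, 0.0]
width: 0.604
```

>>> {"name": "send_rows", "arguments": {
  "steps": [
    [0, 0, -5, 0, 0.2, 0],
    [0, 0, -5, 0, 0, 0],
    [0, 0, -3, 0, 0, 0],
    [0, 0, -1, 0, 0, 0],
    [0, 0, 0, 0, 0, 0],
    [0, 0, 0, 0, 0, 0]
  ]
}}

```text
time: 42.75
position: [0.4358, 0.0071, 0.0247]
orientation: [3.138, 0.001, 1.7]
force: [-0.0, -0.3, -0.3]
width: 0.599
```

>>> {"name": "send_rows", "arguments": {
  "steps": [
    [0, 0, 0, 0, 0, 0],
    [0, 0, 0, 0, 0, 0],
    [0, 0, 0, 0, 0, 0],
    [0, 0, 0, 0, 0, 0],
    [0, 0, 0, 0, 0, 0],
    [0, 0, 0, 0, 0, 0],
    [0, 0, 0, 0, 0, 0],
    [0, 0, 0, 0, 0, 0]
  ],
  "claw": 0.05,
  "force": 50
}}

```text
time: 43.55
position: [0.4356, 0.007, 0.0251]
orientation: [3.138, 0.001, 1.7]
force: [-0.1, -0.2, 0.1]
width: 0.286
```

>>> {"name": "send_rows", "arguments": {
  "steps": [
    [0, 0, 10, 0, 0, 0],
    [0, 0, 25, 0, 0, 0],
    [0, 0, 30, 0, 0, 0],
    [0, 0, 30, 0, 0, 0],
    [2, -10, 10, 0, 0, 0],
    [5, -25, 0, 0, 0, 0],
    [5, -25, 0, 0, 0, 0],
    [5, -25, 0, 0, 0, 0],
    [5, -25, 0, 0, 0, 0],
    [5, -25, 0, 0, 0, 0],
    [5, -25, 0, 0, 0, 0],
    [5, -25, 0, 0, 0, 0],
    [5, -25, 0, 0, 0, 0],
    [4, -22, 0, 0, 0, 0],
    [2, -14, 0, 0, 0, 0],
    [1, -7, 0, 0, 0, 0],
    [0, 0, 0, 0, 0, 0],
    [0, 0, 0, 0, 0, 0]
  ]
}}

```text
time: 45.35
position: [0.4824, -0.2526, 0.1435]
orientation: [3.137, 0.002, 1.709]
force: [0.4, -0.1, -1.0]
width: 0.282
```

```bash
python3 - <<'E'
from h import *
st=bot.get_state(); print(st["position"],st["orientation"],st["joint_positions"].round(2))
p,d=imaging.capture("wrist"); q,d=imaging.capture("side"); cv2.imwrite("pics/w16.png",np.hstack([cv2.resize(p,(400,300)),cv2.resize(q[200:380,300:540],(400,300))]))
E
```

```text
[ 0.48236618 -0.25261124  0.14351845] [3.13671830e+00 1.59456003e-03 1.70945544e+00] [ 1.1   0.56 -0.86  1.9   0.53  0.92  0.13]
```

View pics/w16.png

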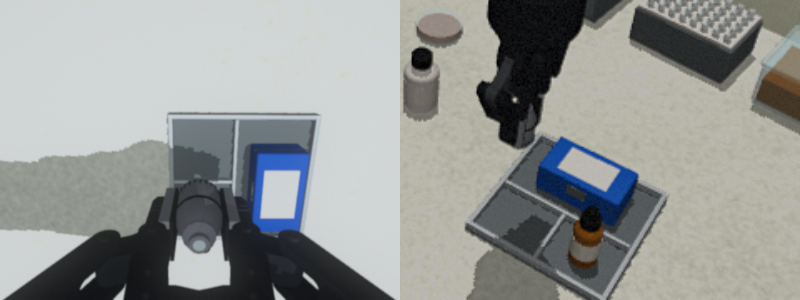

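>>> {"name": "send_rows", "arguments": {
  "steps": [
    [3, -3, 0, 0, 0.2, 0],
    [2, -3, -8, 0, 0, 0],
    [0, 0, -20, 0, 0, 0],
    [0, 0, -22, 0, 0, 0],
    [0, 0, -18, 0, 0, 0],
    [0, 0, -8, 0, 0, 0],
    [0, 0, 0, 0, 0, 0],
    [0, 0, 0, 0, 0, 0]
  ]
}}

```text
time: 46.25
position: [0.4897, -0.2558, 0.0637]
orientation: [3.14, 0.002, 1.716]
force: [0.3, 0.3, -0.9]
width: 0.279
```

>>> {"name": "send_rows", "arguments": {
  "steps": [
    [-1, -3, -5, 0, 0, 0],
    [0, 0, -10, 0, 0, 0],
    [0, 0, -8, 0, 0, 0],
    [0, 0, -4, 0, 0, 0],
    [0, 0, -1, 0, 0, 0],
    [0, 0, 0, 0, 0, 0]
  ]
}}

```text
time: 46.85
position: [0.4899, -0.2601, 0.0353]
orientation: [3.137, 0.004, 1.716]
force: [-0.0, 0.2, -1.0]
width: 0.285
```

>>> {"name": "send_rows", "arguments": {
  "steps": [
    [0, 0, -2, 0, 0, 0],
    [0, 0, -1.5, 0, 0, 0],
    [0, 0, -1, 0, 0, 0],
    [0, 0, -0.7, 0, 0, 0],
    [0, 0, -0.3, 0, 0, 0],
    [0, 0, 0, 0, 0, 0]
  ]
}}

```text
time: 47.45
position: [0.4906, -0.2602, 0.03]
orientation: [3.136, 0.005, 1.716]
force: [0.1, 0.4, -0.6]
width: 0.281
```

>>> {"name": "send_rows", "arguments": {
  "steps": [
    [0, 0, -0.7, 0, 0, 0],
    [0, 0, -0.3, 0, 0, 0],
    [0, 0, 0, 0, 0, 0]
  ]
}}

```text
time: 47.75
position: [0.4906, -0.2602, 0.0292]
orientation: [3.136, 0.005, 1.716]
force: [-0.5, 0.6, -1.1]
width: 0.286
```

>>> {"name": "send_rows", "arguments": {
  "steps": [
    [0, 0, 0, 0, 0, 0],
    [0, 0, 0, 0, 0, 0],
    [0, 0, 0, 0, 0, 0],
    [0, 0, 0, 0, 0, 0],
    [0, 0, 15, 0, 0, 0],
    [0, 0, 25, 0, 0, 0],
    [0, 0, 30, 0, 0, 0],
    [0, 0, 30, 0, 0, 0],
    [-5, 20, 10, 0, 0, 0],
    [-5, 25, 0, 0, 0, 0],
    [-5, 25, 0, 0, 0, 0],
    [-5, 25, 0, 0, 0, 0],
    [-5, 25, 0, 0, 0, 0],
    [-5, 20, 0, 0, 0, 0],
    [0, 10, 0, 0, 0, 0],
    [0, 0, 0, 0, 0, 0]
  ],
  "claw": 0.48
}}

```text
time: 49.35
position: [0.462, -0.1056, 0.1555]
orientation: [3.127, 0.014, 1.717]
force: [-0.1, 0.6, -0.3]
width: 0.482
```

```bash
cat > v.py <<'E'
from h import *
st=bot.get_state(); print(st["position"])
ims=[]
T3=(.5324,-.289,.1327);T2=(.489,.3236,-.136)
for n in ("top","side"):
    p,d=imaging.capture(n); W=cloud(n,d).reshape(-1,3); ims.append(cv2.resize(p,(400,300)))
    cv2.imwrite(f"pics/fin_{n}.png",p)
    for nm,T,c,zl,r in (("box",T3,(33,0),(30,46),60),("oil",T3,(-40,-35),(50,84),25),("long",T3,(-40,35),(24,58),25),("jar",T2,(0,31),(55,72),36),("short",T2,(0,-41),(20,48),25)):
        D=(W[:,:2]-T[:2])*1000; c_,s_=np.cos(T[2]),np.sin(T[2]); L=np.c_[D[:,0]*c_+D[:,1]*s_,-D[:,0]*s_+D[:,1]*c_,W[:,2]*1000]
        k=(np.hypot(L[:,0]-c[0],L[:,1]-c[1])<r)&(L[:,2]>zl[0])&(L[:,2]<zl[1]); q=L[k]
        if len(q): print(n,nm,len(q),"ctr",((q.min(0)+q.max(0))/2)[:2].round(1),"size",(q.max(0)-q.min(0))[:2].round(1),"top",np.percentile(q[:,2],97).round(1))
    for nm,c in (("eye",(562.5,58)),("stain",(550.5,-74)),("petri",(662.6,-5))):
        k=(np.hypot(W[:,0]*1000-c[0],W[:,1]*1000-c[1])<45)&(W[:,2]>.009); q=W[k]*1000; print(n,nm,((q.min(0)+q.max(0))/2)[:2].round(1))
E
python3 v.py
```

```text
[ 0.46204396 -0.10556881  0.15551336]
top box 947 ctr [34.2  0.4] size [50.  86.1] top 40.0
top jar 583 ctr [ 0.2 31.9] size [50.8 53.2] top 66.6
top short 246 ctr [  2.4 -40.6] size [32.3 32.6] top 43.0
top eye [562.6  58.4]
top stain [537.6 -80. ]
top petri [662.8  -3.8]
side box 1343 ctr [34.8 -2.8] size [54.4 86.4] top 39.5
side oil 210 ctr [-40.9 -37.4] size [20.1 22.2] top 75.6
side long 261 ctr [-39.7  31.5] size [22.8 24.6] top 54.4
side jar 285 ctr [ 1.4 28.8] size [50.  55.7] top 65.5
side short 204 ctr [  3.2 -43. ] size [33.5 35.2] top 41.4
side eye [549.4  52.5]
side stain [541.3 -85.2]
side petri [663.6  -6.8]
```

View pics/fin_side.png

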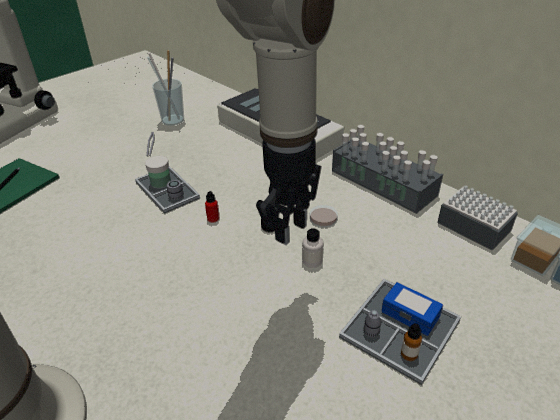

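View pics/fin_top.png

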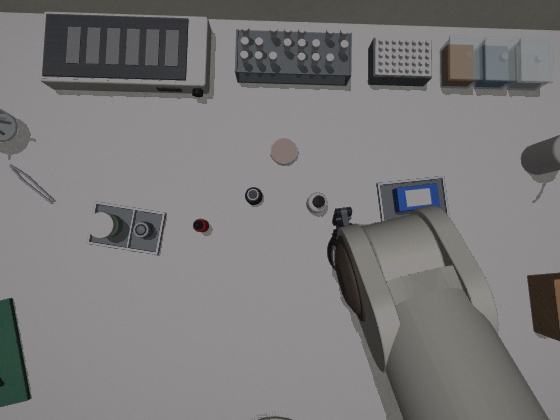

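```bash
python3 -c "
from rig import bot
s=bot.get_state();print(abs(s['joint_vel']).max(),s['time'],s['width'])
print(bot.job_done())"
```

```text
0.019107190747242608 49.45 0.47690195833140947
the job is handed in; nothing more can be done
None
```

Both kits are made up and the job was handed in at about 49.5 s; it reports no verdict.

**Tray three:** the slide box lies flat in the long compartment. The amber oil bottle is in the small compartment at y -35, and the long objective is in the one at y +35.

**Tray two:** the capped jar is in the wider compartment and the short objective in the narrower one.

**Last checks:**
- The side camera showed all five centres within about 4 mm of their compartment centres. The tops were at the heights expected if everything is resting on the floor, within 2 mm. In the pictures all five look upright.
- The top camera agreed for the box, jar and short objective. It could not see the oil bottle or long objective because the arm was in the way.
- The two cameras disagreed by about 3 mm in y throughout, which is well inside the slack.
- The petri dish read as unmoved.
- The eyepiece and stain bottle readings disagreed. The side camera put the eyepiece about 14 mm off, while the top camera put it where it started. Both cameras put the stain bottle 10–15 mm off. I put this down to the gripper or arm being inside the area I measured, because both things stand at their original pixel positions in the pictures.
- The gripper was open, clear of everything and high above the bench at hand-in.

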